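Nest the pastry cutters on their trays

TASK

Put the pastry cutters away as two nested sets, one at a time, each standing upright in the middle of its tray: first the round ones on the round tray, small, then medium around it, then large around both; after that the square ones on the square tray, small, then large around it, with their sides parallel to the tray's. Leave the jar, the bowl and the bottle where they are.

Things in the scene. Friction and masses are not known exactly. Their poses are not given: they have to be found in the camera images.
- round_small: small round pastry cutter: a plain bright steel hoop standing on the table, outside diameter 26 mm, inside 21 mm, 40 mm tall, open at both ends, wall 2.5 mm. Origin: on its axis at the lower edge; z up. It can be gripped across its outside diameter.
- round_medium: medium round pastry cutter: a plain bright steel hoop standing on the table, outside diameter 46 mm, inside 41 mm, 40 mm tall, open at both ends, wall 2.5 mm. Origin: on its axis at the lower edge; z up. It can be gripped across its outside diameter.
- round_large: large round pastry cutter: a plain bright steel hoop standing on the table, outside diameter 66 mm, inside 61 mm, 40 mm tall, open at both ends, wall 2.5 mm. Origin: on its axis at the lower edge; z up. It can be gripped across its outside diameter.
- square_small: small square pastry cutter: a plain bright steel square frame standing on the table, 40 x 40 mm outside, 35 x 35 mm inside, 40 mm tall, open at both ends, wall 2.5 mm. Origin: centre of the square at the lower edge; x and y square to its sides, z up. It can be gripped across two parallel sides.
- square_large: large square pastry cutter: a plain bright steel square frame standing on the table, 62 x 62 mm outside, 57 x 57 mm inside, 40 mm tall, open at both ends, wall 2.5 mm. Origin: centre of the square at the lower edge; x and y square to its sides, z up. It can be gripped across two parallel sides.
- round_tray: fixed brown wooden tray, round, 130 mm across; floor 5 mm above the table, a 3 mm thick lip round the edge that tops out 9 mm above the table (4 mm above the floor). Origin: centre of its underside at table height; z up.
- square_tray: fixed brown wooden tray, square, 130 x 130 mm; floor 5 mm above the table, a 3 mm thick lip round the edge that tops out 9 mm above the table (4 mm above the floor). Origin: centre of its underside at table height; z up, x and y square to its sides.
- jar: bystander, leave alone: glass jar with yellow lid, 60 mm diameter, 85 mm tall. Origin: centre of its underside.
- bowl: bystander, leave alone: metal bowl, 130 mm across the rim, 55 mm tall. Origin: centre of its underside.
- bottle: bystander, leave alone: white bottle with blue cap, 60 mm diameter, 160 mm tall. Origin: centre of its underside.
Mind the look-alikes: they are no part of the job. What is shaped like the round_large but orange is not meant. What is shaped like the square_large but pink is not meant.

How it is judged:
By the outcome, as a careful person would: the job done as asked, in the order asked, and still so for the second after the job is handed in, with the robot touching nothing.
It also fails if it takes over 112 s, if anything falls off the work surface, if the arm or the gripper's body presses on something with over 40 N, if the wrist force passes 120 N, or if a joint passes its speed limit or range.

ROBOT

A 7-joint arm with a two-finger parallel gripper is mounted at the origin on the work surface. World frame = base frame: x ahead of the robot, y to its left, z up, the work surface at z = 0. Lengths are in m, angles in rad, forces in N, time in s.
With the tool pointing down it reaches from about 0.4 to 0.85 m from the base axis. Payload 4.5 kg.
Tool frame: the origin (TCP) lies at the very end of the fingers, on their centre line; the grasp point (between the pads) lies 19 mm behind it (grip_point_offset is the distance from the TCP to the grasp point, in m); z points along the fingers, y is the line along which they close (so a half turn about z gives the same grasp; the last joint's range is limited). The gripper opens to 88 mm and grips with 3 to 60 N. Pads are 18 mm wide; open, the fingers measure 123 mm over their backs; the gripper's body (75 mm by 187 mm) begins 45 mm behind the grasp point.
Start: joints at [-1.197, 0.689, -0.195, 1.565, 0.157, 0.902, -0.215], TCP at [0.208, 0.589, 0.239] pointing down, gripper open.
Joint ranges: [-3.01, 3.01], [-0.46, 2.08], [-1.47, 1.51], [0.13, 2.56], [-1, 4.14], [0.04, 2.09], [-2.66, 2.66]. Speed limits (rad/s): [2.57, 2.57, 3.14, 3.14, 3.14, 3.14, 3.14].

INTERFACE

Orientations are given as a unit quaternion [x, y, z, w].
In Python, from plant import get_state, snapshot, camera_params, finish_job, grip_point_offset gives the robot as it stands.
- The arm moves only by the tool drive_effector, called after "Emit:" as name(argument=value, ...), one argument or row to a line, values as JSON. Schema: {"type":"object","properties":{"plan":{"type":"array","items":{"type":"object","properties":{"aperture":{"type":"number"},"trans":{"type":"array","items":{"type":"number"},"minItems":3,"maxItems":3},"rotvec":{"type":"array","items":{"type":"number"},"minItems":3,"maxItems":3}},"additionalProperties":false,"required":["aperture"]},"minItems":1,"maxItems":10},"clamp_n":{"type":"number"},"only":{"type":"string"},"quiet":{"type":"boolean"},"lines":{"type":"string"}},"required":["plan"],"additionalProperties":false}. plan is a list of rows, 1 to 10 of them, each an object with the fields aperture (the opening from 0.0 (shut) to 1.0 (fully open)), trans (a list: dx, dy, dz in fractions of the full range, 1 being 800 mm), rotvec (a list: a rotation vector rx, ry, rz in parts of the range, where 1.0 means 2 pi rad); a field left out counts as zero (the opening has to be given); each row is the pose to reach, as a shift and turn from the pose commanded when the call began, along the tool's axes at that moment; what a row does not reach only later rows make up. A row lasts 1/10 s, in which the tool goes at most 0.05 m and 0.15 rad, less where a joint would pass 70% of its speed; a pose out of reach is approached as far as the arm can. The fingers move at their own pace and stop on an object; clamp_n is the grip in N (left out, the last holds). Time passes only in rows, so rows that do not move let the fingers close. The tool returns the time, the measured TCP pose, the force, the opening and the grip force at its end. only (a regular expression) keeps the lines of the reply that match it, lines (a string "A,B") keeps lines A to B, and quiet returns only ok. No shift or turn number may pass 1 either way. Input that does not fit is refused with a message, and nothing moves.
- get_state(): the state, without advancing time (a new reading comes with each control period).
- snapshot(name): name is "scene" or "top" or "wrist"; returns (picture, depth): 420x560x3 uint8, red, green, blue; 420x560 float32, m along the optical axis (not along the pixel's ray), 0 where there is no reading.
- camera_params(name): a dict with "fx", "fy", "cx", "cy" (pixels), "rvec" (rotation vector, rad) and "tvec" (3), from world to camera coordinates, as OpenCV has them. Camera axes: x right, y down, z forward; pixel columns grow to the right and rows downward; lengths in m; the calibration is good to about 2 mm. A picture is of the moment at which its call begins: read the wrist's pose just before it. camera_params takes no time and is no camera call; for the wrist camera it gives the pose at the moment of the call.
- finish_job(): hands the job in; it is judged then, once.
The state is a dict: "clock": time; "q": joint angles; "qd": joint speeds; "joint_torque": joint torques, N m; "tool_pos": TCP position; "eef_rot": TCP orientation; "contact_force": force on the tool from outside, world axes, zero at the start; "moment": the same for the moment, N m; "opening": opening from 0.0 (shut) to 1.0 (fully open); "finger_force": force on a finger pad.
Only numpy, scipy, OpenCV 4.12 (cv2) and the standard library are available. Lean on these libraries where they do the work, as an engineer would, in place of code of your own. Each camera call takes 0.05 s, during which the arm holds its last target. There are 200 camera calls.

## Working session

There is one attempt and no reset: what is moved stays moved. The work goes in short steps, Python scripts to look and compute and a tool call to move; the robot and the scene stay as the last step left them, time stands still between calls to the robot, and variables do not carry over. Pictures are saved under pics/ and viewed, at most 14 in all, crops included, and the job is handed in when it is done.

```bash
mkdir -p pics; ls; python3 - <<'E'
from plant import *
import cv2,numpy as np
print(get_state())
for n in("top","scene"):
    p,d=snapshot(n); cv2.imwrite(f"pics/{n}0.png",p[:,:,::-1]); np.savez(f"{n}0.npz",p=p,d=d)
    print(n,camera_params(n))
print(camera_params("wrist"),grip_point_offset)
E
```

```text
pics
{'clock': 0.0, 'q': array([-1.19721116,  0.68997304, -0.19453418,  1.56633337,  0.15728647,
        0.90246835, -0.21510955]), 'qd': array([-0.0009979 , -0.00013712, -0.0004035 ,  0.00219325,  0.0008136 ,
        0.00130899,  0.00028346]), 'joint_torque': array([ 1.62984593e-04, -5.27556753e+01, -1.26672562e+00, -1.53428149e+01,
       -5.25827799e-02,  6.35184944e-03,  1.53027263e-04]), 'tool_pos': array([0.20812774, 0.58867175, 0.23792019]), 'eef_rot': array([ 1.69036625e-01,  9.85609363e-01, -8.89952966e-04, -1.00207068e-04]), 'contact_force': array([ 0.00154529, -0.58277944,  0.67641246]), 'moment': array([0.03463581, 0.01400227, 0.0152697 ]), 'finger_force': 0.0, 'opening': 1.0018319077775535}
top {'fx': 430.14465170399274, 'fy': 430.14465170399274, 'cx': 281.49349933849965, 'cy': 214.6731006599281, 'rvec': array([ 2.00947525, -2.22243506,  0.23938206]), 'tvec': array([0.08846333, 0.55624365, 1.24699751])}
scene {'fx': 443.18726965039275, 'fy': 443.18726965039275, 'cx': 281.13996075726726, 'cy': 215.27366585968727, 'rvec': array([ 2.04321334,  1.37314889, -0.56617987]), 'tvec': array([-0.26571802, -0.33467963,  1.57514845])}
{'fx': 362.94198981476814, 'fy': 362.94198981476814, 'cx': 282.99007348713786, 'cy': 204.14398448315936, 'rvec': array([-2.36623871, -1.67174849, -0.24080103]), 'tvec': array([-0.62382265, -0.03740699,  0.38839627])} 0.0187
```

View pics/top0.png

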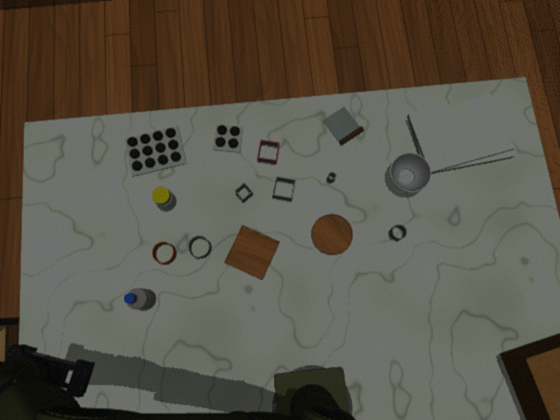

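View pics/scene0.png

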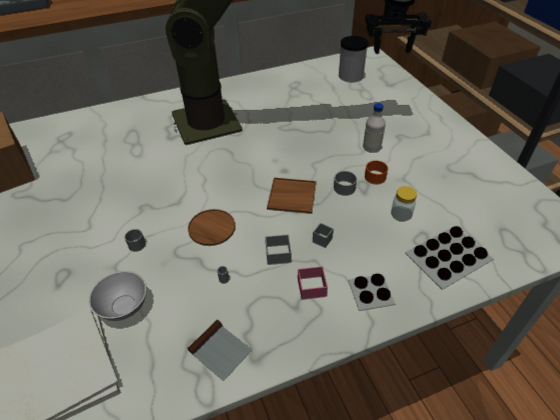

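Top view, candidates by pixel:
- Round hoops: small steel (331,177), medium steel (398,232), large steel (200,247). The orange look-alike at (164,253) is out.
- Square frames: small (244,193), large steel (284,189). The pink look-alike at (268,152) is out.
- Trays: round (332,234), square (252,252).
- Bystanders: jar (162,197), bowl (409,173), bottle (138,299).

The scene view agrees.

```bash
cat > h.py <<'E'
from plant import *
import cv2,numpy as np
from scipy.spatial.transform import Rotation as R
def cloud(d,c):
    v,u=np.mgrid[:d.shape[0],:d.shape[1]]
    P=np.stack([(u-c['cx'])/c['fx']*d,(v-c['cy'])/c['fy']*d,d],-1)
    W=(P-c['tvec'])@R.from_rotvec(c['rvec']).as_matrix()
    W[d<=0]=np.nan
    return W
def fit_circle(p):
    A=np.c_[2*p,np.ones(len(p))]; s=np.linalg.lstsq(A,(p**2).sum(1),rcond=None)[0]
    return s[:2],np.sqrt(s[2]+s[:2]@s[:2])
def rows_for(target,yaw=None):
    """shift in tool axes from current measured pose to TCP target; yaw: world direction of tool y (finger line), mod pi"""
    s=get_state(); r=R.from_quat(s['eef_rot']); M=r.as_matrix()
    t=M.T@(np.array(target)-s['tool_pos'])
    out=None
    if yaw is not None:
        cur=np.arctan2(M[1,1],M[0,1]); dy=(yaw-cur+np.pi/2)%np.pi-np.pi/2
        z=np.array([0,0,-1.]); x0=np.array([np.cos(yaw),np.sin(yaw),0]) 
        best=None
        for sg in(1,-1):
            y=sg*x0; G=np.stack([np.cross(y,z),y,z],1); rv=R.from_matrix(M.T@G).as_rotvec()
            if best is None or np.linalg.norm(rv)<np.linalg.norm(best): best=rv
        out=best
    return np.round(t,4),None if out is None else np.round(out,4)
E
python3 - <<'E'
from h import *
z=np.load('top0.npz');d=z['d'];p=z['p'];W=cloud(d,camera_params('top'))
print('table z',[np.round(W[v,u,2],4) for u,v in((100,230),(300,300),(450,260))])
seeds=dict(rs=(331,177,10),rm=(398,232,13),rl=(200,247,16),orange=(164,253,16),ss=(244,193,13),sl=(284,189,17),pink=(268,152,17),jar=(162,197,20),bowl=(409,173,30),bottle=(138,299,20))
for n,(u,v,r) in seeds.items():
    q=W[v-r:v+r+1,u-r:u+r+1].reshape(-1,3);q=q[q[:,2]>.02]
    if not len(q):print(n,'none');continue
    print(n,len(q),'zmax',q[:,2].max().round(4),end=' ')
    t=q[q[:,2]>.03][:,:2].astype(np.float32)
    if len(t)>4:
        (cx,cy),s,a=cv2.minAreaRect(t*1000);print('rect',round(cx),round(cy),np.round(s,1),round(a,1),'base r',round(np.hypot(cx,cy)))
hsv=cv2.cvtColor(p,cv2.COLOR_RGB2HSV)
for n,(u,v) in dict(rt=(332,234),st=(252,252)).items():
    m=((hsv[...,0]<18)&(hsv[...,1]>110)).astype(np.uint8)
    k,l=cv2.connectedComponents(m);mm=l==l[v,u]
    q=W[mm];t=q[:,:2].astype(np.float32)*1000
    print(n,mm.sum(),'z',np.median(q[:,2]),cv2.minAreaRect(t),'mean',t.mean(0))
big=cv2.resize(p[125:290,140:420],None,fx=2.8,fy=2.8,interpolation=cv2.INTER_CUBIC)
cv2.imwrite('pics/crop0.png',cv2.convertScaleAbs(big[:,:,::-1],alpha=1.6))
E
```

```text
table z [np.float64(-0.0013), np.float64(-0.0027), np.float64(0.0002)]
rs 41 zmax 0.0435 rect 676 -138 [23.3 23.3] 3.3 base r 690
rm 88 zmax 0.045 rect 480 -321 [42.9 45.7] 39.4 base r 578
rl 106 zmax 0.0442 rect 496 291 [63.9 63.5] 38.8 base r 575
orange 127 zmax 0.046 rect 489 401 [65.  63.6] 58.6 base r 632
ss 91 zmax 0.0442 rect 655 143 [42.5 40.1] 34.5 base r 671
sl 128 zmax 0.0437 rect 654 16 [62.1 64.7] 73.2 base r 654
pink 151 zmax 0.0472 rect 782 54 [62.7 65.6] 75.6 base r 784
jar 391 zmax 0.0906 rect 651 386 [54.8 54.9] 88.9 base r 757
bowl 1164 zmax 0.0609 rect 685 -414 [126.8 209.6] 37.7 base r 800
bottle 526 zmax 0.1655 rect 357 461 [54.7 57.8] 82.3 base r 583
rt 1259 z nan ((489.7886657714844, -118.80252075195312), (113.8127670288086, 101.37887573242188), 51.254695892333984) mean [nan nan]
st 1685 z nan ((465.73321533203125, 134.96975708007812), (126.53291320800781, 126.6432113647461), 60.204307556152344) mean [nan nan]
```

View pics/crop0.png

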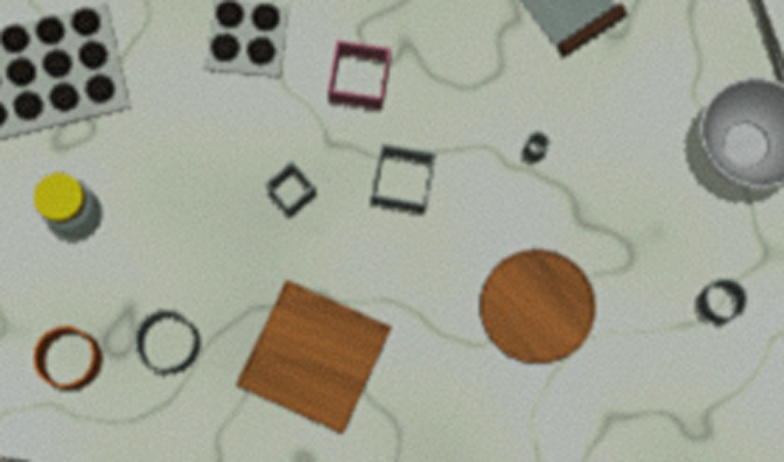

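The close crop confirms the choice. Steel: small hoop (535,147), medium (720,302), large (169,343), square frames (291,190) and (402,180). Orange (67,357) and pink (359,75) are the look-alikes. Sizes and 40 mm heights fit, so I'll move next and refine with the wrist camera.

```bash
python3 - <<'E'
from h import *
s=get_state();c=camera_params('wrist');Rc=R.from_rotvec(c['rvec']).as_matrix()
p=-Rc.T@c['tvec'];M=R.from_quat(s['eef_rot']).as_matrix()
print('cam in tool',M.T@(p-s['tool_pos']),'optical axis in tool',M.T@Rc[2],'img x in tool',M.T@Rc[0])
print(rows_for([.60,-.13,.25],0.0), rows_for([.60,-.13,.25],-.2))
E
```

```text
cam in tool [ 0.07349015 -0.00055427 -0.14478424] optical axis in tool [-2.82877300e-01  7.94129061e-04  9.59155776e-01] img x in tool [-0.00100773  0.99999886 -0.00112515]
(array([-0.6089, -0.5471, -0.011 ]), array([-1.4000e-03,  1.1000e-03,  1.2311e+00])) (array([-0.6089, -0.5471, -0.011 ]), array([-1.3000e-03,  1.3000e-03,  1.4311e+00]))
```

Units first: shifts go in shares of 800 mm and turns go in shares of 2 pi rad. So -0.609 m / 0.8 = -0.7613, -0.547 m / 0.8 = -0.6838, 1.23 rad / 6.2832 = 0.1958.

Emit:
drive_effector(
  plan=[
    {"aperture": 1, "trans": [-0.7613, -0.6838, -0.0138], "rotvec": [0, 0, 0.1958]},
    {"aperture": 1, "trans": [-0.7613, -0.6838, -0.0138], "rotvec": [0, 0, 0.1958]},
    {"aperture": 1, "trans": [-0.7613, -0.6838, -0.0138], "rotvec": [0, 0, 0.1958]},
    {"aperture": 1, "trans": [-0.7613, -0.6838, -0.0138], "rotvec": [0, 0, 0.1958]},
    {"aperture": 1, "trans": [-0.7613, -0.6838, -0.0138], "rotvec": [0, 0, 0.1958]},
    {"aperture": 1, "trans": [-0.7613, -0.6838, -0.0138], "rotvec": [0, 0, 0.1958]},
    {"aperture": 1, "trans": [-0.7613, -0.6838, -0.0138], "rotvec": [0, 0, 0.1958]},
    {"aperture": 1, "trans": [-0.7613, -0.6838, -0.0138], "rotvec": [0, 0, 0.1958]},
    {"aperture": 1, "trans": [-0.7613, -0.6838, -0.0138], "rotvec": [0, 0, 0.1958]},
    {"aperture": 1, "trans": [-0.7613, -0.6838, -0.0138], "rotvec": [0, 0, 0.1958]},
  ],
)

```text
clock: 1.1
tool_pos: [0.4481, 0.1486, 0.2453]
eef_rot: [0.707, 0.707, -0.0, -0.0]
contact_force: [1.1, 0.8, -0.3]
opening: 1.001
finger_force: 0.0
```

```bash
python3 -c "
from h import *
print(rows_for([.60,-.13,.25],0.0),get_state()['q'])"
```

```text
(array([-0.2787,  0.1517, -0.0046]), array([-0.0002,  0.0002,  0.0009])) [-0.48548976  0.4853284   0.10199432  2.01293816 -0.07872818  0.64724719
 -0.33148833]
```

Tool axes are now x = world y, y = world x and z = down, which makes the rows easy to write.

In the tool's units: -0.279 m / 0.8 = -0.3488, 0.152 m / 0.8 = 0.19.

Emit:
drive_effector(
  plan=[
    {"aperture": 1, "trans": [-0.3488, 0.19, -0.0063]},
    {"aperture": 1, "trans": [-0.3488, 0.19, -0.0063]},
    {"aperture": 1, "trans": [-0.3488, 0.19, -0.0063]},
    {"aperture": 1, "trans": [-0.3488, 0.19, -0.0063]},
    {"aperture": 1, "trans": [-0.3488, 0.19, -0.0063]},
    {"aperture": 1, "trans": [-0.3488, 0.19, -0.0063]},
    {"aperture": 1, "trans": [-0.3488, 0.19, -0.0063]},
    {"aperture": 1, "trans": [-0.3488, 0.19, -0.0063]},
  ],
)

```text
clock: 1.9
tool_pos: [0.6003, -0.1328, 0.2498]
eef_rot: [0.709, 0.705, -0.001, 0.001]
contact_force: [0.1, 0.8, -0.2]
opening: 1.004
finger_force: 0.0
```

```bash
cat >> h.py <<'E'
def wlook(name,view=False):
    c=camera_params('wrist');p,d=snapshot('wrist')
    if view: cv2.imwrite(f'pics/{name}.png',p[:,:,::-1])
    np.savez(name+'.npz',p=p,d=d,**c)
    return p,d,c,cloud(d,c)
def near(W,xy,r,lo=.03,hi=.06):
    m=(np.hypot(W[...,0]-xy[0],W[...,1]-xy[1])<r)&(W[...,2]>lo)&(W[...,2]<hi)
    return W[m]
E
python3 - <<'E'
from h import *
p,d,c,W=wlook('w1',True)
q=near(W,(.676,-.138),.04);print(len(q),q[:,2].max(),q.min(0),q.max(0))
t=q[q[:,2]>q[:,2].max()-.006][:,:2];print('rs circ',fit_circle(t),cv2.minEnclosingCircle((t*1000).astype(np.float32)))
hsv=cv2.cvtColor(p,cv2.COLOR_RGB2HSV)
m=(hsv[...,0]<20)&(hsv[...,1]>90)&(np.abs(W[...,2]-.006)<.012)&(np.hypot(W[...,0]-.49,W[...,1]+.12)<.1)
t=(W[m][:,:2]*1000).astype(np.float32);print('rt',m.sum(),np.median(W[m][:,2]),cv2.minEnclosingCircle(t),t.mean(0))
E
```

```text
276 0.04048434514953512 [ 0.66342452 -0.15209249  0.03000263] [ 0.68887218 -0.1263338   0.04048435]
rs circ (array([ 0.67584719, -0.13898122]), np.float64(0.011532841357244807)) ((675.947998046875, -139.2367401123047), 12.935002326965332)
rt 11109 0.003918274977444188 ((497.4092712402344, -119.41827392578125), 63.97026062011719) [ 496.5421   -117.612366]
```

View pics/w1.png

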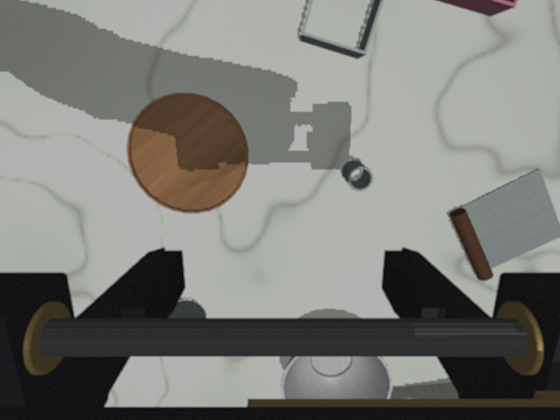

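The small hoop is at (357,174) and the round tray at (187,153). Measured hoop: r 12.9 mm, top 40 mm. Measured tray: r 64 mm. Both fit, so I'll reach for the small hoop.

In the tool's units: 0.18 m / 0.8 = 0.225, -0.006 m / 0.8 = -0.0075.

Emit:
drive_effector(
  plan=[
    {"aperture": 0.7, "trans": [-0.0075, 0.0938, 0.0625]},
    {"aperture": 0.7, "trans": [-0.0075, 0.0938, 0.125]},
    {"aperture": 0.7, "trans": [-0.0075, 0.0938, 0.1875]},
    {"aperture": 0.7, "trans": [-0.0075, 0.0938, 0.225]},
    {"aperture": 0.7, "trans": [-0.0075, 0.0938, 0.225]},
    {"aperture": 0.7, "trans": [-0.0075, 0.0938, 0.225]},
    {"aperture": 0.7, "trans": [-0.0075, 0.0938, 0.225]},
  ],
)

```text
clock: 2.65
tool_pos: [0.6764, -0.1338, 0.0732]
eef_rot: [0.706, 0.708, 0.001, 0.001]
contact_force: [0.7, -0.2, -0.0]
opening: 0.698
finger_force: 0.0
```

```bash
python3 -c "
from h import *
print(rows_for([.676,-.139,.010],0.0))"
```

```text
(array([-0.0052, -0.0007,  0.0632]), array([0.0038, 0.0002, 0.0018]))
```

In the tool's units: 0.063 m / 0.8 = 0.0788, 0.05 m / 0.8 = 0.0625.

Emit:
drive_effector(
  plan=[
    {"aperture": 0.7, "trans": [-0.0063, 0, 0.0375]},
    {"aperture": 0.7, "trans": [-0.0063, 0, 0.0625]},
    {"aperture": 0.7, "trans": [-0.0063, 0, 0.0788]},
    {"aperture": 0.7, "trans": [-0.0063, 0, 0.0788]},
  ],
)

```text
clock: 3.05
tool_pos: [0.6739, -0.1387, 0.0064]
eef_rot: [0.707, 0.708, -0.001, -0.001]
contact_force: [-1.1, 0.5, -0.7]
opening: 0.704
finger_force: 0.0
```

```bash
python3 -c "
from h import *
print(rows_for([.676,-.139,.010],0.0))"
```

```text
(array([-0.0003,  0.0021, -0.0036]), array([-0.0025, -0.001 ,  0.0013]))
```

In the tool's units: -0.003 m / 0.8 = -0.0038, 0.002 m / 0.8 = 0.0025.

Emit:
drive_effector(
  plan=[
    {"aperture": 0.7, "trans": [0, 0.0025, -0.0038]},
    {"aperture": 0.2, "trans": [0, 0.0025, -0.0038]},
    {"aperture": 0.2, "trans": [0, 0.0025, -0.0038]},
    {"aperture": 0.2, "trans": [0, 0.0025, -0.0038]},
    {"aperture": 0.2, "trans": [0, 0.0025, -0.0038]},
    {"aperture": 0.2, "trans": [0, 0.0025, -0.0038]},
    {"aperture": 0.2, "trans": [0, 0.0025, -0.0038]},
  ],
  clamp_n=20,
)

```text
clock: 3.75
tool_pos: [0.677, -0.1394, 0.0105]
eef_rot: [0.707, 0.707, 0.0, -0.0]
contact_force: [-0.2, 0.3, 1.0]
opening: 0.292
finger_force: 20.0
```

```bash
python3 -c "
from h import *
for i in range(3):
  s=get_state();print(s['clock'],s['tool_pos'],s['opening'],s['finger_force'])
"
```

```text
3.75 [ 0.67695521 -0.13940605  0.01054214] 0.29208034229712193 20.000181819777936
3.75 [ 0.67695521 -0.13940605  0.01054214] 0.29208034229712193 20.000181819777936
3.75 [ 0.67695521 -0.13940605  0.01054214] 0.29208034229712193 20.000181819777936
```

Gripped: 0.292 x 88 = 25.7 mm, matching the 26 mm hoop. Lifting and carrying it to the round tray.

In the tool's units: -0.1795 m / 0.8 = -0.2244, 0.02 m / 0.8 = 0.025.

Emit:
drive_effector(
  plan=[
    {"aperture": 0.2, "trans": [0, 0, -0.0375]},
    {"aperture": 0.2, "trans": [0, 0, -0.075]},
    {"aperture": 0.2, "trans": [0.0063, -0.05, -0.075]},
    {"aperture": 0.2, "trans": [0.0125, -0.1063, -0.075]},
    {"aperture": 0.2, "trans": [0.0188, -0.1625, -0.075]},
    {"aperture": 0.2, "trans": [0.025, -0.2063, -0.075]},
    {"aperture": 0.2, "trans": [0.025, -0.2244, -0.075]},
    {"aperture": 0.2, "trans": [0.025, -0.2244, -0.075]},
    {"aperture": 0.2, "trans": [0.025, -0.2244, -0.075]},
  ],
)

```text
clock: 4.65
tool_pos: [0.4989, -0.1198, 0.0706]
eef_rot: [0.707, 0.707, 0.001, 0.001]
contact_force: [0.6, 0.2, -1.1]
opening: 0.287
finger_force: 20.0
```

```bash
python3 -c "
from h import *
print(rows_for([.4975,-.1194,.016],0.0))
p,d,c,W=wlook('w2',True)
hsv=cv2.cvtColor(p,cv2.COLOR_RGB2HSV)
m=(hsv[...,0]<20)&(hsv[...,1]>90)&(np.abs(W[...,2]-.006)<.012)&(np.hypot(W[...,0]-.49,W[...,1]+.12)<.1)
t=(W[m][:,:2]*1000).astype(np.float32);print('rt',m.sum(),np.median(W[m][:,2]),cv2.minEnclosingCircle(t))
q=near(W,(.4975,-.119),.03,.05,.12);t=q[q[:,2]>np.nanpercentile(q[:,2],98)-.008][:,:2];print(fit_circle(t),cv2.minEnclosingCircle((t*1000).astype(np.float32)))
"
```

```text
(array([ 0.0004, -0.0015,  0.0546]), array([0.0021, 0.0002, 0.0009]))
rt 24665 0.0038571944769400035 ((497.083251953125, -119.99149322509766), 64.5719223022461)
(array([ 0.4980045, -0.1136657]), np.float64(0.019972830350303)) ((498.0480651855469, -113.68871307373047), 27.30579376220703)
```

View pics/w2.png

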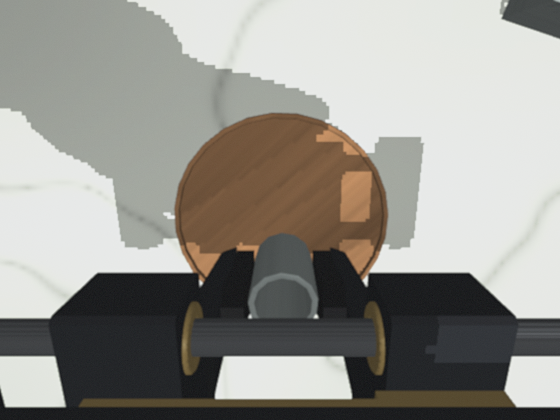

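The tray is centred at (0.497, -0.120), around pixel (282,215). The hoop sits upright between the fingers at (283,298). Lowering it.

In the tool's units: 0.0555 m / 0.8 = 0.0694, 0.055 m / 0.8 = 0.0688.

Emit:
drive_effector(
  plan=[
    {"aperture": 0.2, "trans": [0, -0.0013, 0.0375]},
    {"aperture": 0.2, "trans": [0, -0.0013, 0.0625]},
    {"aperture": 0.2, "trans": [0, -0.0013, 0.0688]},
    {"aperture": 0.2, "trans": [0, -0.0013, 0.0694]},
    {"aperture": 0.2, "trans": [0, -0.0013, 0.0694]},
  ],
)

```text
clock: 5.2
tool_pos: [0.4978, -0.1196, 0.015]
eef_rot: [0.707, 0.708, 0.001, 0.001]
contact_force: [-0.8, -0.1, -0.7]
opening: 0.288
finger_force: 20.0
```

In the tool's units: -0.16 m / 0.8 = -0.2, -0.14 m / 0.8 = -0.175.

Emit:
drive_effector(
  plan=[
    {"aperture": 0.4, "trans": [0, 0, 0.0006]},
    {"aperture": 0.4},
    {"aperture": 0.4},
    {"aperture": 0.4, "trans": [0, 0, -0.05]},
    {"aperture": 0.4, "trans": [0, 0, -0.1125]},
    {"aperture": 0.8, "trans": [-0.0375, 0, -0.175]},
    {"aperture": 0.8, "trans": [-0.1, -0.0063, -0.2]},
    {"aperture": 0.8, "trans": [-0.125, -0.0125, -0.2]},
    {"aperture": 0.8, "trans": [-0.125, -0.0125, -0.2]},
  ],
)

```text
clock: 6.1
tool_pos: [0.4855, -0.2259, 0.1766]
eef_rot: [0.71, 0.704, -0.001, 0.003]
contact_force: [0.4, 0.7, -0.1]
opening: 0.743
finger_force: 0.0
```

```bash
python3 - <<'E'
from h import *
p,d,c,W=wlook('w3',True)
for n,xy,r in(('rs',(.497,-.12),.03),('rm',(.48,-.321),.045)):
    q=near(W,xy,r,.02);
    if len(q)<9: print(n,len(q));continue
    t=q[q[:,2]>q[:,2].max()-.006][:,:2];print(n,q[:,2].max(),fit_circle(t),cv2.minEnclosingCircle((t*1000).astype(np.float32)))
print(get_state()['tool_pos'])
E
```

```text
rs 0.0456340321182646 (array([ 0.49668885, -0.11963673]), np.float64(0.011509134747512816)) ((496.8210754394531, -119.52806091308594), 12.929865837097168)
rm 0.04010988395755647 (array([ 0.47895193, -0.32167011]), np.float64(0.021478397238292382)) ((478.9122009277344, -322.1833801269531), 23.073593139648438)
[ 0.48582386 -0.22238577  0.17569137]
```

View pics/w3.png

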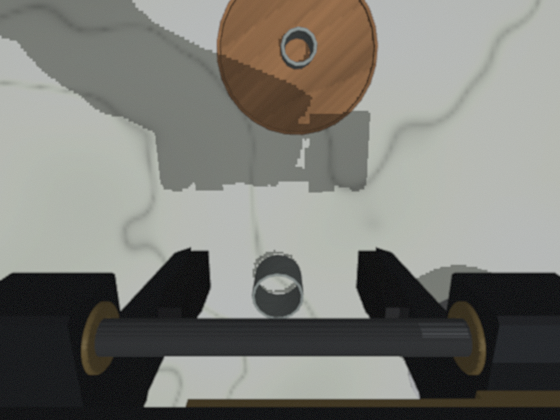

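The small hoop stands in the middle of the tray (298,47). The medium hoop is at (277,290), r 23 mm. Going there.

In the tool's units: 0.116 m / 0.8 = 0.145, -0.101 m / 0.8 = -0.1263.

Emit:
drive_effector(
  plan=[
    {"aperture": 0.9, "trans": [-0.05, -0.005, 0.0375]},
    {"aperture": 0.9, "trans": [-0.1, -0.01, 0.075]},
    {"aperture": 0.9, "trans": [-0.1263, -0.01, 0.125]},
    {"aperture": 0.9, "trans": [-0.1263, -0.01, 0.145]},
    {"aperture": 0.9, "trans": [-0.1263, -0.01, 0.145]},
    {"aperture": 0.9, "trans": [-0.1263, -0.01, 0.145]},
  ],
)

```text
clock: 6.75
tool_pos: [0.4792, -0.3187, 0.0588]
eef_rot: [0.706, 0.708, 0.001, -0.001]
contact_force: [0.4, -0.5, -0.3]
opening: 0.902
finger_force: 0.0
```

```bash
python3 -c "
from h import *
print(rows_for([.479,-.322,.011],0.0))"
```

```text
(array([-0.0034, -0.0002,  0.0478]), array([-0.0003, -0.0018,  0.0031]))
```

In the tool's units: 0.048 m / 0.8 = 0.06, 0.047 m / 0.8 = 0.0588.

Emit:
drive_effector(
  plan=[
    {"aperture": 0.9, "trans": [-0.0025, 0, 0.0375]},
    {"aperture": 0.9, "trans": [-0.0025, 0, 0.0588]},
    {"aperture": 0.9, "trans": [-0.0025, 0, 0.06]},
    {"aperture": 0.9, "trans": [-0.0025, 0, 0.06]},
    {"aperture": 0.9, "trans": [-0.0025, 0, 0.06]},
  ],
)

```text
clock: 7.25
tool_pos: [0.4793, -0.3227, 0.0119]
eef_rot: [0.707, 0.708, 0.0, 0.001]
contact_force: [-0.3, 0.1, 1.0]
opening: 0.9
finger_force: 0.0
```

```bash
python3 -c "
from h import *
print(rows_for([.479,-.322,.011],0.0))"
```

```text
(array([ 0.0007, -0.0003,  0.0009]), array([0.0013, 0.0006, 0.0014]))
```

Emit:
drive_effector(
  plan=[
    {"aperture": 0.42},
    {"aperture": 0.42},
    {"aperture": 0.42},
    {"aperture": 0.42},
    {"aperture": 0.42},
    {"aperture": 0.42},
  ],
  clamp_n=20,
)

```text
clock: 7.85
tool_pos: [0.4787, -0.3227, 0.0111]
eef_rot: [0.707, 0.707, 0.0, 0.0]
contact_force: [-0.9, 0.1, 1.6]
opening: 0.515
finger_force: 20.0
```

Gripped at 45 mm. Lifting clear of the small hoop and carrying it over.

In the tool's units: 0.2025 m / 0.8 = 0.2531, -0.08 m / 0.8 = -0.1.

Emit:
drive_effector(
  plan=[
    {"aperture": 0.42, "trans": [0, 0, -0.05]},
    {"aperture": 0.42, "trans": [0, 0, -0.1]},
    {"aperture": 0.42, "trans": [0.05, 0.005, -0.1]},
    {"aperture": 0.42, "trans": [0.1063, 0.01, -0.1]},
    {"aperture": 0.42, "trans": [0.1625, 0.015, -0.1]},
    {"aperture": 0.42, "trans": [0.2125, 0.02, -0.1]},
    {"aperture": 0.42, "trans": [0.2375, 0.0225, -0.1]},
    {"aperture": 0.42, "trans": [0.2531, 0.0225, -0.1]},
    {"aperture": 0.42, "trans": [0.2531, 0.0225, -0.1]},
    {"aperture": 0.42, "trans": [0.2531, 0.0225, -0.1]},
  ],
)

```text
clock: 8.85
tool_pos: [0.4962, -0.1216, 0.0909]
eef_rot: [0.707, 0.707, -0.0, 0.0]
contact_force: [-0.4, -1.0, -0.3]
opening: 0.512
finger_force: 20.0
```

```bash
python3 - <<'E'
from h import *
p,d,c,W=wlook('w4',True)
print(rows_for([.4970,-.1202,.016],0.0))
q=near(W,(.497,-.12),.035,.1,.135);t=q[q[:,2]>q[:,2].max()-.004];print(len(q),t[:,2].max(),fit_circle(t[:,:2]),q.min(0),q.max(0))
E
```

```text
(array([0.0021, 0.0008, 0.0749]), array([ 0.    ,  0.0014, -0.0016]))
8384 0.1349965094395111 (array([ 0.4960128 , -0.10453254]), np.float64(0.029089201781289226)) [ 0.46298997 -0.13975313  0.10000165] [ 0.53105263 -0.09784006  0.13499651]
```

View pics/w4.png

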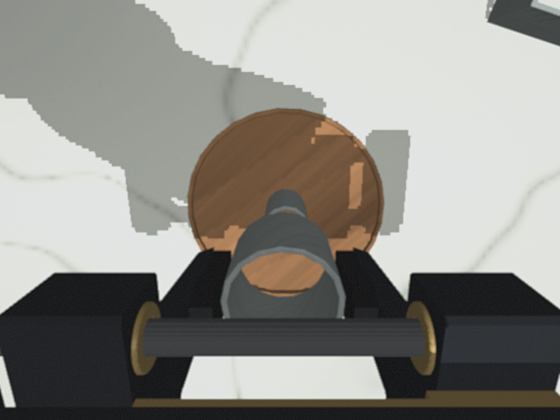

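The medium hoop is upright in the gripper (284,290), lined up above the small one (287,205). Lowering it in steps.

In the tool's units: 0.075 m / 0.8 = 0.0938, 0.001 m / 0.8 = 0.0013.

Emit:
drive_effector(
  plan=[
    {"aperture": 0.42, "trans": [0.0013, 0.0006, 0.0313]},
    {"aperture": 0.42, "trans": [0.0013, 0.0006, 0.05]},
    {"aperture": 0.42, "trans": [0.0013, 0.0006, 0.0688]},
    {"aperture": 0.42, "trans": [0.0013, 0.0006, 0.0875]},
    {"aperture": 0.42, "trans": [0.0013, 0.0006, 0.0925]},
    {"aperture": 0.42, "trans": [0.0013, 0.0006, 0.0938]},
    {"aperture": 0.42, "trans": [0.0013, 0.0006, 0.0938]},
  ],
)

```text
clock: 9.6
tool_pos: [0.4967, -0.1201, 0.0161]
eef_rot: [0.707, 0.707, -0.0, 0.0]
contact_force: [-1.2, -0.3, -1.1]
opening: 0.514
finger_force: 20.0
```

In the tool's units: -0.2 m / 0.8 = -0.25, -0.06 m / 0.8 = -0.075.

Emit:
drive_effector(
  plan=[
    {"aperture": 0.62},
    {"aperture": 0.62},
    {"aperture": 0.62},
    {"aperture": 0.62, "trans": [0, 0, -0.025]},
    {"aperture": 0.62, "trans": [0, 0, -0.075]},
    {"aperture": 0.8, "trans": [0, 0, -0.1375]},
    {"aperture": 0.9, "trans": [0, 0, -0.2]},
    {"aperture": 0.9, "trans": [0, 0, -0.25]},
    {"aperture": 0.9, "trans": [0, 0, -0.25]},
    {"aperture": 0.9, "trans": [0, 0, -0.25]},
  ],
)

```text
clock: 10.6
tool_pos: [0.4972, -0.119, 0.2167]
eef_rot: [0.707, 0.708, 0.001, 0.001]
contact_force: [0.2, 0.3, 0.5]
opening: 0.898
finger_force: 0.0
```

```bash
cat >> h.py <<'E'
def rim(W,xy,r,r0=0,zlo=.036):
    q=near(W,xy,r,zlo);t=q[np.hypot(*(q[:,:2]-xy).T)>r0]
    t2=t[t[:,2]>np.percentile(t[:,2],99)-.005][:,:2]
    return len(t2),np.percentile(t[:,2],99).round(4),cv2.minEnclosingCircle((t2*1000).astype(np.float32)),fit_circle(t2)
E
python3 - <<'E'
from h import *
p,d,c,W=wlook('w5',True)
print('rs',rim(W,(.497,-.12),.0165));print('rm',rim(W,(.497,-.12),.04,.0165))
E
```

```text
rs (246, np.float64(0.0453), ((496.49676513671875, -119.20092010498047), 12.875565528869629), (array([ 0.49650186, -0.11903451]), np.float64(0.011522046017735476)))
rm (461, np.float64(0.0453), ((495.6858825683594, -119.74308776855469), 22.962692260742188), (array([ 0.49566943, -0.11957233]), np.float64(0.021434728763194525)))
```

Both hoops stand at 45 mm and are concentric to within 1 mm. On to the large hoop.

In the tool's units: 0.35 m / 0.8 = 0.4375, 0.34 m / 0.8 = 0.425.

Emit:
drive_effector(
  plan=[
    {"aperture": 1, "trans": [0.0563, 0, 0]},
    {"aperture": 1, "trans": [0.1125, 0, 0]},
    {"aperture": 1, "trans": [0.1688, 0, 0]},
    {"aperture": 1, "trans": [0.225, 0, 0]},
    {"aperture": 1, "trans": [0.2813, 0, 0]},
    {"aperture": 1, "trans": [0.3375, 0, 0]},
    {"aperture": 1, "trans": [0.3875, 0, 0]},
    {"aperture": 1, "trans": [0.425, 0, 0]},
    {"aperture": 1, "trans": [0.4375, 0, 0]},
    {"aperture": 1, "trans": [0.4375, 0, 0]},
  ],
)

```text
clock: 11.65
tool_pos: [0.4955, 0.2317, 0.2143]
eef_rot: [0.706, 0.708, -0.001, -0.0]
contact_force: [-0.2, -0.4, 0.7]
opening: 0.998
finger_force: 0.0
```

```bash
python3 - <<'E'
from h import *
p,d,c,W=wlook('w6',True)
print('rl',rim(W,(.496,.291),.05)); print(rows_for([.496,.291,.011],0.0))
hsv=cv2.cvtColor(p,cv2.COLOR_RGB2HSV)
m=(hsv[...,0]<20)&(hsv[...,1]>90)&(np.abs(W[...,2]-.006)<.012)&(np.hypot(W[...,0]-.466,W[...,1]-.135)<.11)
print('st',m.sum(),cv2.minAreaRect((W[m][:,:2]*1000).astype(np.float32)))
E
```

```text
rl (740, np.float64(0.0405), ((495.3106689453125, 291.31304931640625), 32.88936233520508), (array([0.49525949, 0.29128269]), np.float64(0.03141313884434141)))
(array([0.0619, 0.0005, 0.2035]), array([-0.0022,  0.0023,  0.0007]))
st 13048 ((465.8397521972656, 134.1537322998047), (129.44705200195312, 129.3749542236328), 59.57133483886719)
```

View pics/w6.png

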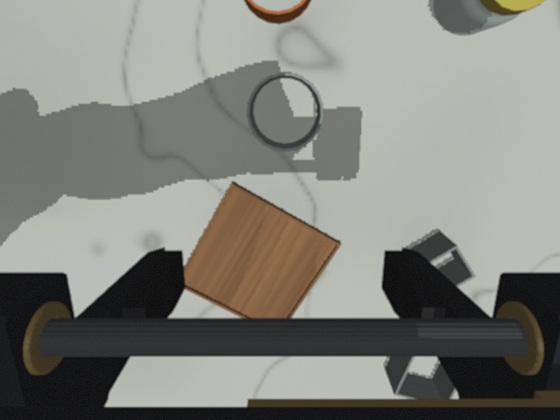

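The steel large hoop is at (285,110), r 32.9 mm; the orange one at the top edge (278,10) stays. The square tray is at (0.466, 0.134), turned 59.6°. Descending.

In the tool's units: 0.15 m / 0.8 = 0.1875, 0.11 m / 0.8 = 0.1375.

Emit:
drive_effector(
  plan=[
    {"aperture": 1, "trans": [0.0375, 0, 0.0375]},
    {"aperture": 1, "trans": [0.075, 0, 0.075]},
    {"aperture": 1, "trans": [0.075, 0, 0.1375]},
    {"aperture": 1, "trans": [0.075, 0, 0.1875]},
    {"aperture": 1, "trans": [0.075, 0, 0.1875]},
    {"aperture": 1, "trans": [0.075, 0, 0.1875]},
  ],
)

```text
clock: 12.3
tool_pos: [0.4971, 0.2884, 0.0662]
eef_rot: [0.708, 0.706, -0.001, 0.0]
contact_force: [0.5, 0.2, -0.4]
opening: 1.0
finger_force: 0.0
```

```bash
python3 -c "
from h import *
print(rows_for([.4953,.2913,.011],0.0))"
```

```text
(array([ 0.0031, -0.0018,  0.0552]), array([-0.0007,  0.002 , -0.0021]))
```

In the tool's units: 0.054 m / 0.8 = 0.0675, 0.05 m / 0.8 = 0.0625.

Emit:
drive_effector(
  plan=[
    {"aperture": 1, "trans": [0.0013, -0.0013, 0.0375]},
    {"aperture": 1, "trans": [0.0013, -0.0013, 0.0625]},
    {"aperture": 1, "trans": [0.0013, -0.0013, 0.0675]},
    {"aperture": 1, "trans": [0.0013, -0.0013, 0.0675]},
    {"aperture": 1, "trans": [0.0013, -0.0013, 0.0675]},
  ],
)

```text
clock: 12.8
tool_pos: [0.497, 0.2921, 0.014]
eef_rot: [0.707, 0.707, 0.002, 0.001]
contact_force: [-0.8, -0.0, 0.7]
opening: 0.998
finger_force: 0.0
```

```bash
python3 -c "
from h import *
print(rows_for([.4953,.2913,.011],0.0))"
```

```text
(array([-0.0008, -0.0017,  0.003 ]), array([ 0.003 , -0.0015,  0.0003]))
```

Emit:
drive_effector(
  plan=[
    {"aperture": 0.66},
    {"aperture": 0.66},
    {"aperture": 0.66},
    {"aperture": 0.66},
    {"aperture": 0.66},
  ],
  clamp_n=20,
)

```text
clock: 13.3
tool_pos: [0.4958, 0.2921, 0.0125]
eef_rot: [0.707, 0.707, 0.0, 0.0]
contact_force: [-0.2, 0.4, 5.7]
opening: 0.74
finger_force: 20.0
```

In the tool's units: -0.3 m / 0.8 = -0.375, -0.085 m / 0.8 = -0.1063.

Emit:
drive_effector(
  plan=[
    {"aperture": 0.66, "trans": [0, 0, -0.05]},
    {"aperture": 0.66, "trans": [0, 0, -0.1063]},
    {"aperture": 0.66, "trans": [-0.05, 0, -0.1063]},
    {"aperture": 0.66, "trans": [-0.1063, 0, -0.1063]},
    {"aperture": 0.66, "trans": [-0.1625, 0, -0.1063]},
    {"aperture": 0.66, "trans": [-0.2188, 0, -0.1063]},
    {"aperture": 0.66, "trans": [-0.275, 0, -0.1063]},
    {"aperture": 0.66, "trans": [-0.3313, 0, -0.1063]},
    {"aperture": 0.66, "trans": [-0.375, 0, -0.1063]},
    {"aperture": 0.66, "trans": [-0.375, 0, -0.1063]},
  ],
)

```text
clock: 14.3
tool_pos: [0.495, -0.0152, 0.0968]
eef_rot: [0.71, 0.704, -0.002, 0.001]
contact_force: [0.2, 0.0, -0.4]
opening: 0.743
finger_force: 20.0
```

Emit:
drive_effector(
  plan=[
    {"aperture": 0.66, "trans": [-0.05, 0, 0]},
    {"aperture": 0.66, "trans": [-0.1, 0, 0]},
    {"aperture": 0.66, "trans": [-0.125, 0, 0]},
    {"aperture": 0.66, "trans": [-0.1388, 0.0006, 0]},
    {"aperture": 0.66, "trans": [-0.1388, 0.0006, 0]},
    {"aperture": 0.66, "trans": [-0.1388, 0.0006, 0]},
  ],
)

```text
clock: 14.9
tool_pos: [0.4966, -0.1171, 0.0968]
eef_rot: [0.706, 0.708, 0.001, -0.001]
contact_force: [-0.2, 0.8, -0.0]
opening: 0.738
finger_force: 20.0
```

```bash
python3 - <<'E'
from h import *
p,d,c,W=wlook('w7',True)
for i in range(3):
    print(rows_for([.4962,-.1190,.0175],0.0)); snapshot('wrist')
E
```

```text
(array([-0.0023, -0.0004,  0.0793]), array([-0.0002, -0.0016,  0.0039]))
(array([-0.0023, -0.0004,  0.0793]), array([-0.0002, -0.0015,  0.0042]))
(array([-0.0021, -0.0004,  0.0793]), array([-0.0002, -0.0012,  0.004 ]))
```

View pics/w7.png

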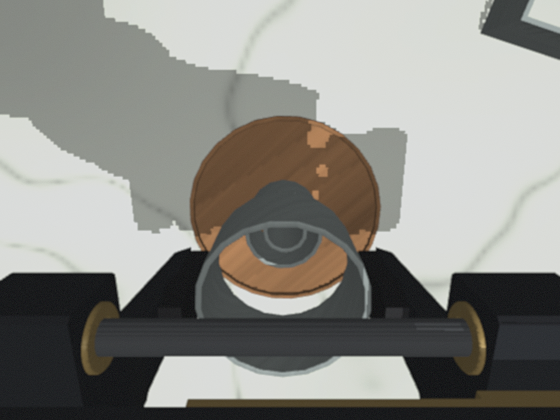

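The large hoop is held upright (282,298) with the inner pair lined up below (285,238). Lowering it.

In the tool's units: 0.0795 m / 0.8 = 0.0994, 0.078 m / 0.8 = 0.0975, 0.002 rad / 6.2832 = 0.0003.

Emit:
drive_effector(
  plan=[
    {"aperture": 0.66, "trans": [-0.0019, -0.0004, 0.0313], "rotvec": [0, 0, 0.0003]},
    {"aperture": 0.66, "trans": [-0.0019, -0.0004, 0.05], "rotvec": [0, 0, 0.0003]},
    {"aperture": 0.66, "trans": [-0.0019, -0.0004, 0.0688], "rotvec": [0, 0, 0.0003]},
    {"aperture": 0.66, "trans": [-0.0019, -0.0004, 0.0875], "rotvec": [0, 0, 0.0003]},
    {"aperture": 0.66, "trans": [-0.0019, -0.0004, 0.0975], "rotvec": [0, 0, 0.0003]},
    {"aperture": 0.66, "trans": [-0.0019, -0.0004, 0.0994], "rotvec": [0, 0, 0.0003]},
    {"aperture": 0.66, "trans": [-0.0019, -0.0004, 0.0994], "rotvec": [0, 0, 0.0003]},
  ],
)

```text
clock: 15.8
tool_pos: [0.4962, -0.1199, 0.0175]
eef_rot: [0.707, 0.707, 0.0, -0.0]
contact_force: [-0.2, -0.1, -0.9]
opening: 0.74
finger_force: 20.0
```

In the tool's units: -0.2 m / 0.8 = -0.25, -0.16 m / 0.8 = -0.2.

Emit:
drive_effector(
  plan=[
    {"aperture": 0.85},
    {"aperture": 0.85},
    {"aperture": 0.85},
    {"aperture": 0.85, "trans": [0, 0, -0.025]},
    {"aperture": 0.85, "trans": [0, 0, -0.075]},
    {"aperture": 0.85, "trans": [0, 0, -0.1375]},
    {"aperture": 0.9, "trans": [0, 0, -0.2]},
    {"aperture": 0.9, "trans": [0, 0, -0.25]},
    {"aperture": 0.9, "trans": [0, 0, -0.25]},
    {"aperture": 0.9, "trans": [0, 0, -0.25]},
  ],
)

```text
clock: 16.8
tool_pos: [0.4963, -0.1207, 0.2182]
eef_rot: [0.708, 0.707, 0.001, 0.001]
contact_force: [-0.8, 0.3, 0.0]
opening: 0.901
finger_force: 0.0
```

```bash
python3 - <<'E'
from h import *
p,d,c,W=wlook('w8',True)
for n,a,b in(('rs',.0165,0),('rm',.026,.0165),('rl',.045,.028)): print(n,rim(W,(.4965,-.1195),a,b))
print(rows_for([.60,.04,.22],0.0))
E
```

```text
rs (244, np.float64(0.0451), ((496.6575622558594, -119.39579010009766), 12.876908302307129), (array([ 0.49655155, -0.11907737]), np.float64(0.011524166408154716)))
rm (461, np.float64(0.0452), ((495.6231384277344, -119.66260528564453), 22.915863037109375), (array([ 0.49567542, -0.11956468]), np.float64(0.02145342022360951)))
rl (687, np.float64(0.0453), ((494.92095947265625, -120.85867309570312), 32.98543167114258), (array([ 0.49510952, -0.12055304]), np.float64(0.03138234771835074)))
(array([ 0.1606,  0.1043, -0.003 ]), array([-0.0007, -0.0002, -0.0009]))
```

The round set is nested and upright, all within about 2 mm of the tray centre. Now the squares.

In the tool's units: 0.14 m / 0.8 = 0.175, 0.12 m / 0.8 = 0.15.

Emit:
drive_effector(
  plan=[
    {"aperture": 0.9, "trans": [0.0375, 0.0438, 0]},
    {"aperture": 0.9, "trans": [0.075, 0.0875, 0]},
    {"aperture": 0.9, "trans": [0.1125, 0.1313, 0]},
    {"aperture": 0.9, "trans": [0.15, 0.1688, 0]},
    {"aperture": 0.9, "trans": [0.175, 0.1688, 0]},
    {"aperture": 0.9, "trans": [0.175, 0.1688, 0]},
    {"aperture": 0.9, "trans": [0.175, 0.1688, 0]},
  ],
)

```text
clock: 17.55
tool_pos: [0.6298, 0.0182, 0.2156]
eef_rot: [0.707, 0.707, -0.002, -0.001]
contact_force: [-0.4, -0.9, -0.8]
opening: 0.902
finger_force: 0.0
```

```bash
cat >> h.py <<'E'
def sq(W,xy,r,r0=0):
    q=near(W,xy,r,.036);t=q[np.hypot(*(q[:,:2]-xy).T)>r0];z=np.percentile(t[:,2],99);t=t[t[:,2]>z-.004][:,:2]
    return len(t),z.round(4),cv2.minAreaRect((t*1000).astype(np.float32))
E
python3 - <<'E'
from h import *
p,d,c,W=wlook('w9',True)
print(get_state()['tool_pos'])
print('ss',sq(W,(.655,.143),.04));print('sl',sq(W,(.654,.016),.058))
E
```

```text
[0.62994104 0.0170079  0.21613235]
ss (630, np.float64(0.0408), ((654.6061401367188, 141.9960174560547), (40.37284469604492, 40.121315002441406), 35.25126647949219))
sl (814, np.float64(0.0403), ((653.9450073242188, 14.698013305664062), (62.487335205078125, 62.297645568847656), 73.58385467529297))
```

View pics/w9.png

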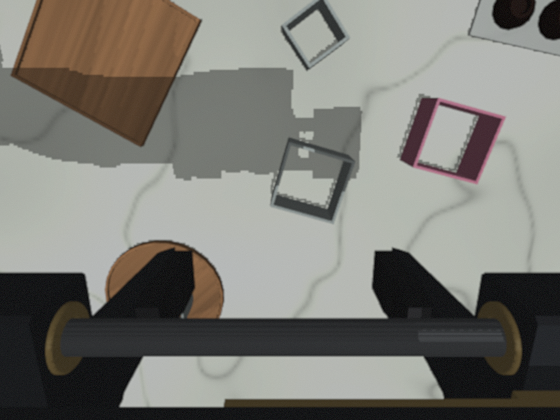

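Small square at (314,33): 40 mm, 35.3°. Large at (312,180): 62 mm, 73.6°. The pink one at (452,140) is left alone. I'll grip the small one at yaw 35.3°.

In the tool's units: 0.15 m / 0.8 = 0.1875, 0.06 m / 0.8 = 0.075, -0.615 rad / 6.2832 = -0.0979.

Emit:
drive_effector(
  plan=[
    {"aperture": 0.8, "trans": [0.0375, 0.01, 0.025], "rotvec": [0, 0, -0.0191]},
    {"aperture": 0.8, "trans": [0.0875, 0.02, 0.05], "rotvec": [0, 0, -0.0398]},
    {"aperture": 0.8, "trans": [0.125, 0.03, 0.075], "rotvec": [0, 0, -0.0605]},
    {"aperture": 0.8, "trans": [0.155, 0.0309, 0.1125], "rotvec": [0, 0, -0.0796]},
    {"aperture": 0.8, "trans": [0.155, 0.0309, 0.1625], "rotvec": [0, 0, -0.0979]},
    {"aperture": 0.8, "trans": [0.155, 0.0309, 0.1875], "rotvec": [0, 0, -0.0979]},
    {"aperture": 0.8, "trans": [0.155, 0.0309, 0.1875], "rotvec": [0, 0, -0.0979]},
    {"aperture": 0.8, "trans": [0.155, 0.0309, 0.1875], "rotvec": [0, 0, -0.0979]},
  ],
)

```text
clock: 18.4
tool_pos: [0.6564, 0.141, 0.0677]
eef_rot: [0.462, 0.887, -0.001, 0.0]
contact_force: [-1.3, 0.7, -0.2]
opening: 0.8
finger_force: 0.0
```

```bash
python3 -c "
from h import *
print(rows_for([.6546,.142,.011],np.radians(35.25)))
snapshot('wrist');snapshot('wrist');print(rows_for([.6546,.142,.011],np.radians(35.25)))"
```

```text
(array([ 0.0019, -0.0009,  0.0567]), array([-0.0007,  0.001 , -0.0039]))
(array([ 0.0015, -0.0026,  0.0582]), array([ 0.0024,  0.0016, -0.003 ]))
```

In the tool's units: 0.056 m / 0.8 = 0.07, 0.05 m / 0.8 = 0.0625, -0.003 rad / 6.2832 = -0.0005.

Emit:
drive_effector(
  plan=[
    {"aperture": 0.8, "trans": [0.0015, -0.0019, 0.0375], "rotvec": [0, 0, -0.0005]},
    {"aperture": 0.8, "trans": [0.0015, -0.0019, 0.0625], "rotvec": [0, 0, -0.0005]},
    {"aperture": 0.8, "trans": [0.0015, -0.0019, 0.07], "rotvec": [0, 0, -0.0005]},
    {"aperture": 0.8, "trans": [0.0015, -0.0019, 0.07], "rotvec": [0, 0, -0.0005]},
    {"aperture": 0.8, "trans": [0.0015, -0.0019, 0.07], "rotvec": [0, 0, -0.0005]},
  ],
)

```text
clock: 19.0
tool_pos: [0.6554, 0.1435, 0.013]
eef_rot: [0.459, 0.888, 0.001, 0.001]
contact_force: [0.2, 0.7, 0.2]
opening: 0.806
finger_force: 0.0
```

```bash
python3 -c "
from h import *
print(rows_for([.6546,.142,.011],np.radians(35.25)))"
```

```text
(array([-0.0008, -0.0015,  0.002 ]), array([0.0025, 0.001 , 0.0015]))
```

Emit:
drive_effector(
  plan=[
    {"aperture": 0.36},
    {"aperture": 0.36},
    {"aperture": 0.36},
    {"aperture": 0.36},
    {"aperture": 0.36},
    {"aperture": 0.36},
  ],
  clamp_n=20,
)

```text
clock: 19.6
tool_pos: [0.6543, 0.1434, 0.0117]
eef_rot: [0.459, 0.888, 0.0, 0.0]
contact_force: [0.6, 0.4, 2.5]
opening: 0.451
finger_force: 20.0
```

```bash
python3 -c "
from h import *
s=get_state();M=R.from_quat(s['eef_rot']).as_matrix();yaw=np.degrees(np.arctan2(M[1,1],M[0,1]));print(yaw,s['tool_pos'],rows_for([.4658,.1342,.11],np.radians(59.57)))"
```

```text
35.352526598932755 [0.65433946 0.14343432 0.01171414] (array([ 0.1015, -0.1591, -0.0984]), array([ 4.000e-04,  2.000e-04, -4.227e-01]))
```

In the tool's units: -0.1596 m / 0.8 = -0.1995, 0.1026 m / 0.8 = 0.1283, -0.423 rad / 6.2832 = -0.0673.

Emit:
drive_effector(
  plan=[
    {"aperture": 0.36, "trans": [0, 0, -0.0375]},
    {"aperture": 0.36, "trans": [0, 0, -0.075]},
    {"aperture": 0.36, "trans": [0.0313, -0.05, -0.075], "rotvec": [0, 0, -0.0159]},
    {"aperture": 0.36, "trans": [0.0625, -0.1, -0.075], "rotvec": [0, 0, -0.0318]},
    {"aperture": 0.36, "trans": [0.0938, -0.15, -0.075], "rotvec": [0, 0, -0.0477]},
    {"aperture": 0.36, "trans": [0.1283, -0.1995, -0.075], "rotvec": [0, 0, -0.0637]},
    {"aperture": 0.36, "trans": [0.1283, -0.1995, -0.075], "rotvec": [0, 0, -0.0673]},
    {"aperture": 0.36, "trans": [0.1283, -0.1995, -0.075], "rotvec": [0, 0, -0.0673]},
    {"aperture": 0.36, "trans": [0.1283, -0.1995, -0.075], "rotvec": [0, 0, -0.0673]},
  ],
)

```text
clock: 20.5
tool_pos: [0.4666, 0.1353, 0.0715]
eef_rot: [0.263, 0.965, 0.001, 0.001]
contact_force: [0.0, 0.8, -0.5]
opening: 0.448
finger_force: 20.0
```

```bash
python3 -c "
from h import *
print(rows_for([.4648,.1348,.017],np.radians(59.57)))
snapshot('wrist');snapshot('wrist')
print(rows_for([.4648,.1348,.017],np.radians(59.57)))
p,d,c,W=wlook('w10',True)
hsv=cv2.cvtColor(p,cv2.COLOR_RGB2HSV)
m=(hsv[...,0]<20)&(hsv[...,1]>90)&(np.abs(W[...,2]-.006)<.012)&(np.hypot(W[...,0]-.466,W[...,1]-.135)<.11)
print('st',m.sum(),cv2.minAreaRect((W[m][:,:2]*1000).astype(np.float32)))"
```

```text
(array([ 0.0014, -0.0014,  0.0545]), array([ 0.0023,  0.0017, -0.001 ]))
(array([ 0.0016, -0.0013,  0.0544]), array([ 0.002 ,  0.0017, -0.0013]))
st 29784 ((460.3967590332031, 136.8673095703125), (129.3892059326172, 116.30623626708984), 59.6705322265625)
```

View pics/w10.png

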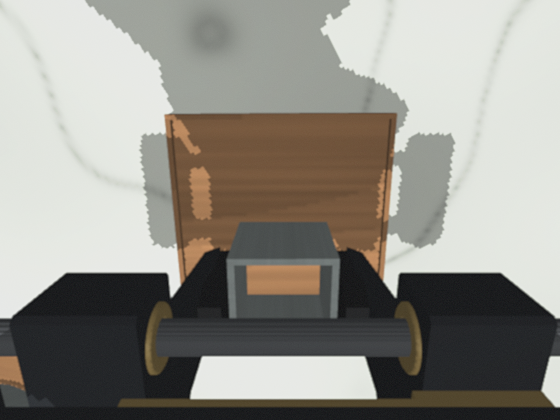

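The small square is held square and level at (284,270), parallel to the tray edges (top edge on row 115). Lowering it.

In the tool's units: 0.0545 m / 0.8 = 0.0681, 0.054 m / 0.8 = 0.0675.

Emit:
drive_effector(
  plan=[
    {"aperture": 0.36, "trans": [0.0013, -0.0013, 0.0375]},
    {"aperture": 0.36, "trans": [0.0013, -0.0013, 0.0625]},
    {"aperture": 0.36, "trans": [0.0013, -0.0013, 0.0675]},
    {"aperture": 0.36, "trans": [0.0013, -0.0013, 0.0681]},
    {"aperture": 0.36, "trans": [0.0013, -0.0013, 0.0681]},
  ],
)

```text
clock: 21.15
tool_pos: [0.464, 0.1344, 0.0171]
eef_rot: [0.263, 0.965, 0.0, 0.0]
contact_force: [0.9, 0.8, 0.0]
opening: 0.455
finger_force: 20.0
```

Emit:
drive_effector(
  plan=[
    {"aperture": 0.56},
    {"aperture": 0.56},
    {"aperture": 0.56},
    {"aperture": 0.56, "trans": [0, 0, -0.0375]},
    {"aperture": 0.56, "trans": [0, 0, -0.0875]},
    {"aperture": 0.8, "trans": [0, 0, -0.15]},
    {"aperture": 0.9, "trans": [0, 0, -0.2125]},
    {"aperture": 0.9, "trans": [0, 0, -0.25]},
    {"aperture": 0.9, "trans": [0, 0, -0.25]},
    {"aperture": 0.9, "trans": [0, 0, -0.25]},
  ],
)

```text
clock: 22.15
tool_pos: [0.4633, 0.1341, 0.2173]
eef_rot: [0.262, 0.965, 0.0, 0.001]
contact_force: [-0.1, -0.5, 0.5]
opening: 0.896
finger_force: 0.0
```

```bash
python3 - <<'E'
from h import *
p,d,c,W=wlook('w11',True)
print('ss',sq(W,(.4658,.1342),.04))
hsv=cv2.cvtColor(p,cv2.COLOR_RGB2HSV)
m=(hsv[...,0]<20)&(hsv[...,1]>90)&(np.abs(W[...,2]-.006)<.012)&(np.hypot(W[...,0]-.466,W[...,1]-.135)<.11)
print('st',m.sum(),cv2.minAreaRect((W[m][:,:2]*1000).astype(np.float32)))
print(rows_for([.6539,.0147,.07],np.radians(-16.42)),rows_for([.6539,.0147,.07],np.radians(73.58)),get_state()['q'])
E
```

```text
ss (494, np.float64(0.0453), ((464.7698974609375, 133.02090454101562), (39.975624084472656, 40.15400314331055), 59.63273620605469))
st 14898 ((465.9722900390625, 133.7706756591797), (128.45132446289062, 128.2578887939453), 59.631195068359375)
(array([-0.2253, -0.0057,  0.1462]), array([-1.4000e-03,  2.0000e-04,  1.3264e+00])) (array([-0.2253, -0.0057,  0.1462]), array([-0.0011, -0.0008, -0.2444])) [-0.18207233  0.55070805 -0.30157933  2.00775188  0.27019638  0.62222588
  0.37701804]
```

Small square placed about 1.4 mm from centre and parallel within 0.1°. Now the large square, gripped at yaw 73.6°.

In the tool's units: -0.2253 m / 0.8 = -0.2816, -0.2 m / 0.8 = -0.25, -0.244 rad / 6.2832 = -0.0388.

Emit:
drive_effector(
  plan=[
    {"aperture": 1, "trans": [-0.0563, 0, 0], "rotvec": [0, 0, -0.008]},
    {"aperture": 1, "trans": [-0.1125, -0.0025, 0.025], "rotvec": [0, 0, -0.0159]},
    {"aperture": 1, "trans": [-0.1625, -0.005, 0.05], "rotvec": [0, 0, -0.0239]},
    {"aperture": 1, "trans": [-0.2125, -0.0063, 0.075], "rotvec": [0, 0, -0.0318]},
    {"aperture": 1, "trans": [-0.25, -0.0071, 0.1125], "rotvec": [0, 0, -0.0388]},
    {"aperture": 1, "trans": [-0.2816, -0.0071, 0.15], "rotvec": [0, 0, -0.0388]},
    {"aperture": 1, "trans": [-0.2816, -0.0071, 0.1825], "rotvec": [0, 0, -0.0388]},
    {"aperture": 1, "trans": [-0.2816, -0.0071, 0.1825], "rotvec": [0, 0, -0.0388]},
    {"aperture": 1, "trans": [-0.2816, -0.0071, 0.1825], "rotvec": [0, 0, -0.0388]},
  ],
)

```text
clock: 23.1
tool_pos: [0.6531, 0.0161, 0.0694]
eef_rot: [0.142, 0.99, -0.0, -0.002]
contact_force: [0.2, 0.5, 0.3]
opening: 1.0
finger_force: 0.0
```

```bash
python3 -c "
from h import *
snapshot('wrist');print(rows_for([.6539,.0147,.012],np.radians(73.58)))
snapshot('wrist');snapshot('wrist');print(rows_for([.6539,.0147,.012],np.radians(73.58)))"
```

```text
(array([-0.0003, -0.0017,  0.0589]), array([ 0.0003, -0.0011,  0.0012]))
(array([ 0.0008, -0.002 ,  0.0603]), array([0.0011, 0.0016, 0.001 ]))
```

In the tool's units: 0.058 m / 0.8 = 0.0725, 0.05 m / 0.8 = 0.0625.

Emit:
drive_effector(
  plan=[
    {"aperture": 1, "trans": [0, -0.0019, 0.0375]},
    {"aperture": 1, "trans": [0, -0.0019, 0.0625]},
    {"aperture": 1, "trans": [0, -0.0019, 0.0725]},
    {"aperture": 1, "trans": [0, -0.0019, 0.0725]},
    {"aperture": 1, "trans": [0, -0.0019, 0.0725]},
  ],
)

```text
clock: 23.75
tool_pos: [0.6552, 0.0143, 0.0143]
eef_rot: [0.143, 0.99, 0.0, 0.001]
contact_force: [-0.1, -0.3, -0.4]
opening: 0.999
finger_force: 0.0
```

```bash
python3 -c "
from h import *
print(rows_for([.6539,.0147,.012],np.radians(73.58)))"
```

```text
(array([ 0.0013, -0.    ,  0.0023]), array([ 0.001 ,  0.0019, -0.0001]))
```

Emit:
drive_effector(
  plan=[
    {"aperture": 0.6},
    {"aperture": 0.6},
    {"aperture": 0.6},
    {"aperture": 0.6},
    {"aperture": 0.6},
    {"aperture": 0.6},
  ],
  clamp_n=20,
)

```text
clock: 24.35
tool_pos: [0.6546, 0.014, 0.0134]
eef_rot: [0.143, 0.99, 0.0, 0.0]
contact_force: [-0.4, 0.2, 4.5]
opening: 0.699
finger_force: 20.0
```

```bash
python3 -c "
from h import *
s=get_state();M=R.from_quat(s['eef_rot']).as_matrix();yaw=np.degrees(np.arctan2(M[1,1],M[0,1]));print(yaw,s['tool_pos'],M[:,0],rows_for([.4655,.1336,.1],np.radians(59.63)))"
```

```text
73.56421199108082 [0.65455637 0.01402066 0.01339687] [-9.59137185e-01  2.82940752e-01 -6.25013282e-04] (array([ 0.2151,  0.0612, -0.0867]), array([0.0004, 0.0006, 0.2432]))
```

Units first: shifts go in shares of 800 mm and turns go in shares of 2 pi rad. So 0.2142 m / 0.8 = 0.2678, 0.2 m / 0.8 = 0.25, 0.05 rad / 6.2832 = 0.008.

Emit:
drive_effector(
  plan=[
    {"aperture": 0.6, "trans": [0, 0, -0.05]},
    {"aperture": 0.6, "trans": [0, 0, -0.1063]},
    {"aperture": 0.6, "trans": [0.05, 0.015, -0.1063], "rotvec": [0, 0, 0.008]},
    {"aperture": 0.6, "trans": [0.1, 0.03, -0.1063], "rotvec": [0, 0, 0.0159]},
    {"aperture": 0.6, "trans": [0.15, 0.045, -0.1063], "rotvec": [0, 0, 0.0239]},
    {"aperture": 0.6, "trans": [0.2, 0.06, -0.1063], "rotvec": [0, 0, 0.0318]},
    {"aperture": 0.6, "trans": [0.25, 0.0763, -0.1063], "rotvec": [0, 0, 0.0387]},
    {"aperture": 0.6, "trans": [0.2678, 0.0765, -0.1063], "rotvec": [0, 0, 0.0387]},
    {"aperture": 0.6, "trans": [0.2678, 0.0765, -0.1063], "rotvec": [0, 0, 0.0387]},
    {"aperture": 0.6, "trans": [0.2678, 0.0765, -0.1063], "rotvec": [0, 0, 0.0387]},
  ],
)

```text
clock: 25.35
tool_pos: [0.467, 0.1329, 0.0979]
eef_rot: [0.262, 0.965, 0.0, 0.0]
contact_force: [0.3, -0.5, -0.1]
opening: 0.703
finger_force: 20.0
```

```bash
python3 -c "
from h import *
wlook('w12',True);t=np.array([.4655,.1336,.0185])+.0009*np.array([.862,-.507,0])
for i in range(3): print(rows_for(t,np.radians(59.63)));snapshot('wrist')"
```

```text
(array([ 0.0016, -0.0003,  0.0794]), array([ 0.0008,  0.0014, -0.0013]))
(array([ 0.0018, -0.0002,  0.0794]), array([ 0.0008,  0.0014, -0.002 ]))
(array([ 0.0018, -0.0001,  0.0793]), array([ 0.0008,  0.0013, -0.0022]))
```

View pics/w12.png

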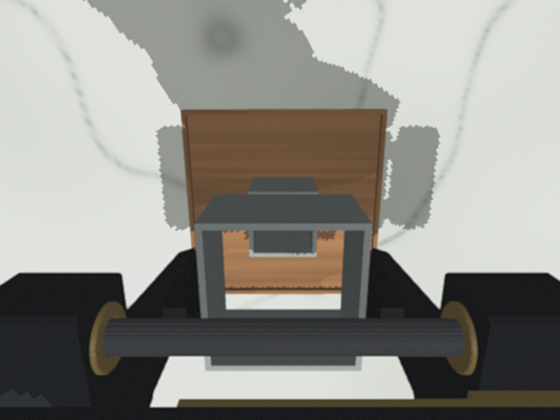

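The large square is upright at (283,295), parallel to the small one (283,222) and to the tray. Lowering it.

In the tool's units: 0.0795 m / 0.8 = 0.0994, 0.078 m / 0.8 = 0.0975, -0.001 rad / 6.2832 = -0.0002.

Emit:
drive_effector(
  plan=[
    {"aperture": 0.6, "trans": [0.0013, 0, 0.0313], "rotvec": [0, 0, -0.0002]},
    {"aperture": 0.6, "trans": [0.0013, 0, 0.05], "rotvec": [0, 0, -0.0002]},
    {"aperture": 0.6, "trans": [0.0013, 0, 0.0688], "rotvec": [0, 0, -0.0002]},
    {"aperture": 0.6, "trans": [0.0013, 0, 0.0875], "rotvec": [0, 0, -0.0002]},
    {"aperture": 0.6, "trans": [0.0013, 0, 0.0975], "rotvec": [0, 0, -0.0002]},
    {"aperture": 0.6, "trans": [0.0013, 0, 0.0994], "rotvec": [0, 0, -0.0002]},
    {"aperture": 0.6, "trans": [0.0013, 0, 0.0994], "rotvec": [0, 0, -0.0002]},
  ],
)

```text
clock: 26.25
tool_pos: [0.4657, 0.1334, 0.0184]
eef_rot: [0.262, 0.965, 0.0, 0.0]
contact_force: [-0.3, -0.5, -0.5]
opening: 0.702
finger_force: 20.0
```

Emit:
drive_effector(
  plan=[
    {"aperture": 0.82},
    {"aperture": 0.82},
    {"aperture": 0.82},
    {"aperture": 0.82, "trans": [0, 0, -0.025]},
    {"aperture": 0.82, "trans": [0, 0, -0.075]},
    {"aperture": 0.82, "trans": [0, 0, -0.1375]},
    {"aperture": 0.9, "trans": [0, 0, -0.2]},
    {"aperture": 0.9, "trans": [0, 0, -0.25]},
    {"aperture": 0.9, "trans": [0, 0, -0.25]},
    {"aperture": 0.9, "trans": [0, 0, -0.25]},
  ],
)

```text
clock: 27.25
tool_pos: [0.4655, 0.1335, 0.2191]
eef_rot: [0.262, 0.965, 0.0, 0.001]
contact_force: [-1.5, -0.1, 0.0]
opening: 0.903
finger_force: 0.0
```

```bash
python3 - <<'E'
from h import *
p,d,c,W=wlook('w13',True)
print('sl',sq(W,(.4655,.1336),.05));
q=near(W,(.4655,.1336),.05,.036)
a=np.radians(59.63);L=(q[:,:2]-(.4655,.1336))@np.array([[np.cos(a),-np.sin(a)],[np.sin(a),np.cos(a)]])
t=q[(np.abs(L).max(1)<.0235)&(q[:,2]>.041)][:,:2];print('ss',len(t),cv2.minAreaRect((t*1000).astype(np.float32)))
z=cv2.cvtColor(snapshot('top')[0],cv2.COLOR_RGB2BGR);cv2.imwrite('pics/top_end.png',z)
print(get_state()['clock'])
E
```

```text
sl (1353, np.float64(0.0454), ((465.2112121582031, 132.7219696044922), (62.16649627685547, 62.33734893798828), 59.55699157714844))
ss 537 ((464.57086181640625, 133.02099609375), (39.604164123535156, 40.25580978393555), 60.28274154663086)
27.35
```

View pics/w13.png

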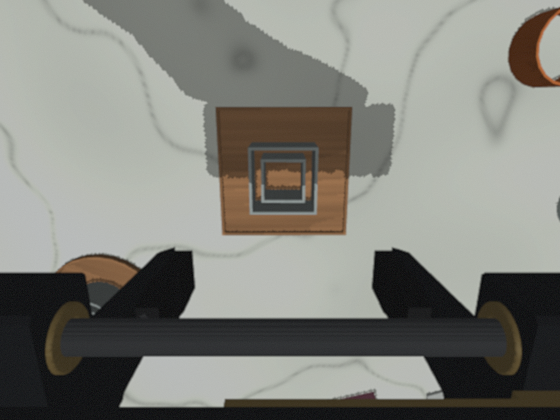

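Both squares are nested, centred and parallel on the square tray (284,178), and the arm is clear. Handing in.

```bash
python3 -c "
from plant import finish_job
print(finish_job())"
```

```text
the job is handed in; nothing more can be done
None
```

Job handed in at about 27 s: the round set was placed first, then the square set, each measured upright and nested within about 2 mm of its tray's centre, with the squares parallel to the tray and the jar, bowl and bottle left alone.

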